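Reset the heat sealer's cut-out

ROBOT

A 6-joint arm with a two-finger parallel gripper is mounted at the origin on the work surface. World frame = base frame: x ahead of the robot, y to its left, z up, the work surface at z = 0. Lengths are in m, angles in rad, forces in N, time in s.
With the tool pointing down it reaches from about 0.3 to 0.775 m from the base axis. Payload 14.6 kg.
Tool frame: the origin (TCP) lies midway between the tips of the shut fingers; the grasp point (between the pads) lies 19 mm behind it (tcp_to_grasp is the distance from the TCP to the grasp point, in m); z points along the fingers, y is the line along which they close (so a half turn about z gives the same grasp; the last joint's range is limited). The gripper opens to 94 mm and grips with 3 to 60 N. Pads are 16 mm wide; open, the fingers measure 119 mm over their backs; the gripper's body (75 mm by 177 mm) begins 78 mm behind the grasp point.
Start: joints at [-1.281, 0.3, 1.521, -0, 1.321, -0.067], TCP at [0.192, -0.515, 0.205] pointing down, gripper open.
Joint ranges: [-3.03, 3.03], [-0.79, 2.21], [0.23, 2.52], [-1.04, 4.18], [0, 3.07], [-2.55, 2.55]. Speed limits (rad/s): [2.22, 2.22, 2.57, 3.14, 3.14, 3.14].

INTERFACE

Orientations are given as [roll, pitch, yaw] about the fixed x, y, z axes, in that order (R = Rz(yaw) Ry(pitch) Rx(roll)).
In Python, from station import * gives the robot as it stands.
- The arm moves only by the tool send_rows, never from a script. Its argument "motion" is a list of rows, each a list of 3 entries, a list of its own where there are three numbers: the shift along the tool's x, y, z in units of 0.03 m (1.0 is 0.03 m), then the turn, a rotation vector about the tool's x, y, z in units of 0.12 rad (1.0 is 0.12 rad), then the opening, from -1 (shut) to 1 (fully open). In form: [[[x, y, z], [rx, ry, rz], grip], ...]. A call has 1 to 12 rows; each row shifts and turns the commanded pose from where the row before left it, along the tool's axes as they then stand; what a row does not reach is not made up. A row lasts 1/10 s, in which the tool goes at most 50 mm and 8.59 degrees, less where a joint would pass 70% of its speed; a pose out of reach is approached as far as the arm can. A call with a number of a shift or a turn outside -1 to 1 is refused whole. A call with a gripper value outside its range is refused whole. The fingers move at their own pace and stop on an object; "squeeze" is the grip in N (left out, the last holds). Time passes only in rows, so rows that do not move let the fingers close. It gives the time, the measured TCP pose, the force, the opening and the grip force at its end, in the units of the state.
- get_obs(): the state, without advancing time (a new reading comes with each control period).
- camera(name): name is "scene" or "side" or "wrist"; returns a dict with "pixels" (400x640x3 uint8, red, green, blue), "depth" (400x640 float32, m along the optical axis (not along the pixel's ray), 0 where there is no reading), "fx", "fy", "cx", "cy" (pixels), "rvec" (rotation vector, rad) and "tvec" (3), from world to camera coordinates, as OpenCV has them. Camera axes: x right, y down, z forward; pixel columns grow to the right and rows downward; lengths in m; the calibration is good to about 2 mm. A picture is of the moment at which its call begins.
- hand_in(): hands the job in; it is judged then, once.
The state is a dict: "time_s": time; "qpos": joint angles; "joint_vel": joint speeds; "tau": joint torques, N m; "ee_pos": TCP position; "eef_rot": TCP orientation; "force": force on the tool from outside, world axes, zero at the start; "moment": the same for the moment, N m; "grip_width": finger opening in m; "grip_force": force on a finger pad.
Only numpy, scipy, OpenCV 4.12 (cv2) and the standard library are available. Lean on these libraries where they do the work, as an engineer would, in place of code of your own. Each camera call takes 0.05 s, during which the arm holds its last target. There are 200 camera calls.

TASK

The heat sealer has tripped. Lever open the cover of the small cut-out box with the flat blade tool, press the black reset button inside fully down, then press the cover shut until its catch holds it. Leave the blade lying flat on the bench and do not disturb the brush, bowl or cardboard core.

Things in the scene. Friction and masses are not known exactly. Their poses are not given: they have to be found in the camera images.
- box: White steel box fixed to the bench, 140 (its x) by 120 (its y) by 80 mm high, walls 4 mm, with a flat white cover 140 x 120 x 4 mm on top of the rim (closed top at 84 mm). Origin: centre of its underside; +x points from the slot side to the hinge side, away from the robot give or take 20 degrees.
- slot (a point): Middle of the pry slot at the outer face of the box's front (-x) wall, just under the cover's edge. Slot 44 mm wide (y), 7 mm high, from 73 to 80 mm above the bench, right through the wall into the hollow box (free 40 mm deep). A 44 mm wide steel sill sticks out 8 mm in front, its top level with the slot's bottom: it marks the slot from above and is a fulcrum.
- hinge (a point): Middle of the cover's hinge line, at the back (+x) edge of the box at rim height (80 mm); the hinge line runs along the box's y.
- cover_edge (a point): Middle of the cover's front edge, on its upper face, 140 mm from the hinge line; moves with the cover. To shut the cover, swing it down (about 1 N), then press its front part down with about 8 N until the catch snaps; released before that it springs open again.
- cover (a joint): Cover angle, rad: 0 shut, 1.35 fully open (front edge swings up and away from the robot). A sprung catch inside holds it shut; about 5 N upwards at the front edge, lifting it about 5 mm (0.04 rad), frees it. Then a weak spring swings it fully open in about a second and keeps it there, its free edge 217 mm above the bench.
- reset (a joint): Travel of the round black reset button, m: 0 up, 0.006 fully down. Spring return; about 5 N for the full travel.
- reset_top (a point): Centre of the reset button's top (diameter 26 mm), inside the box, 95 mm in front of the hinge, on the box's middle line; pressed straight down. Its top is 62 mm above the bench when up; at least 30 mm of free space round it.
- blade: Flat blade tool, about 90 g: black rectangular handle 90 long, 16 wide, 22 mm high, a stiff flat steel blade 70 long, 18 wide, 2.5 mm thick straight out of its front end. Origin: centre of the handle's underside; +x towards the tip, z up. Blade's mid-plane is 11 mm above the underside; centre of mass about 22 mm ahead of the origin. 
- blade_tip (a point): Middle of the blade's tip, 115 mm ahead of the origin, 11 mm above the underside. Lifting hard with the tip turns the tool in the grip; pushing the handle down with the blade across the sill does the prying easily.
- brush: Cleaning brush 190 mm long lying on the bench; on the other side of the box from the blade. Leave alone.
- bowl: Small steel bowl, 80 mm across, 45 mm high. Leave alone.
- core: Cardboard roll core standing upright, 76 mm across, 50 mm high. Leave alone.
Things that resemble listed ones, but are neither listed nor needed, are in the scene too. Several things have the shape of the blade; the one meant has the colours described above. Several things look just like the box: the one meant starts farthest from the robot's base.

How it is judged:
By the outcome, as a careful person would: the job done as asked, in the order asked, and still so for the second after the job is handed in, with the robot touching nothing.
It also fails if it takes over 64 s, if anything falls off the work surface, if the arm or the gripper's body presses on something with over 40 N, if the wrist force passes 120 N, or if a joint passes its speed limit or range.

## Working session

There is one attempt and no reset: what is moved stays moved. The work goes in short steps, Python scripts to look and compute and a tool call to move; the robot and the scene stay as the last step left them, time stands still between calls to the robot, and variables do not carry over. Pictures are saved under pics/ and viewed, at most 10 in all, crops included, and the job is handed in when it is done.

Besides the shell and the picture viewer there is one more tool, called after ">>>" as a command line: name --argument value ..., lists and objects as JSON in quotes. send_rows: Moves the arm, as the interface text tells. Its arguments: {"type":"object","properties":{"motion":{"type":"array"},"squeeze":{"type":"number"}},"required":["motion"]}

```bash
mkdir -p pics
cat > h.py <<'E'
import sys; sys.path.insert(0,'.')
from station import *
import numpy as np, cv2
from scipy.spatial.transform import Rotation as Rn
def world(c):
    R=cv2.Rodrigues(np.array(c['rvec'],float))[0]; t=np.array(c['tvec'],float).ravel()
    v,u=np.mgrid[0:400,0:640]; d=c['depth']
    P=np.stack([(u-c['cx'])/c['fx']*d,(v-c['cy'])/c['fy']*d,d],-1)
    W=(P-t)@R; W[d<=0]=np.nan
    return W
def ray(c,u,v,z):
    R=cv2.Rodrigues(np.array(c['rvec'],float))[0]; t=np.array(c['tvec'],float).ravel()
    o=-R.T@t; r=R.T@np.array([(u-c['cx'])/c['fx'],(v-c['cy'])/c['fy'],1]); return o+r*(z-o[2])/r[2]
def save(c,n): cv2.imwrite('pics/'+n,c['pixels'][:,:,::-1])
E
python3 - <<'E'
from h import *
s=camera('scene');d=camera('side')
img=np.vstack([s['pixels'],d['pixels']])
np.savez('a.npz',s=world(s),d=world(d),sp=s['pixels'],dp=d['pixels'])
save(s,'s0.png');save(d,'d0.png');print(get_obs())
for c in (s,d):
  R=cv2.Rodrigues(np.array(c['rvec'],float))[0];print(-R.T@np.array(c['tvec']).ravel(),R[2],c['fx'])
E
```

```text
{'time_s': 0.1, 'qpos': array([-1.28061266e+00,  3.00403734e-01,  1.52150483e+00, -1.50078857e-06,
        1.32069670e+00, -6.66243444e-02]), 'joint_vel': array([ 0.00148798, -0.00127686,  0.00053259,  0.00113516, -0.00060868,
       -0.00030809]), 'tau': array([ 6.15229237e-04, -5.32650876e+01, -3.53290737e+01,  7.09675415e-02,
        2.35237082e-02, -4.72870818e-05]), 'ee_pos': array([ 0.19202542, -0.51514487,  0.20495554]), 'eef_rot': array([-3.14058219e+00, -6.59640098e-05,  3.56808352e-01]), 'force': array([ 1.59068565, -0.18565712,  0.08562786]), 'moment': array([ 0.03448347, -0.03337264, -0.01141034]), 'grip_force': 0.0, 'grip_width': 0.09411082037098237}
[ 0.88007836 -0.43464548  1.04797556] [-0.37461602  0.35533453 -0.85638788] 474.5806023328569
[0.00548224 0.62080859 0.70048446] [ 0.45249587 -0.64716692 -0.61353277] 409.19485430732476
```

View pics/s0.png

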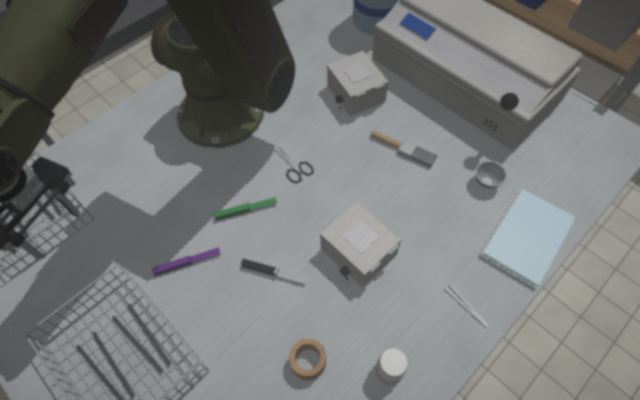

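View pics/d0.png

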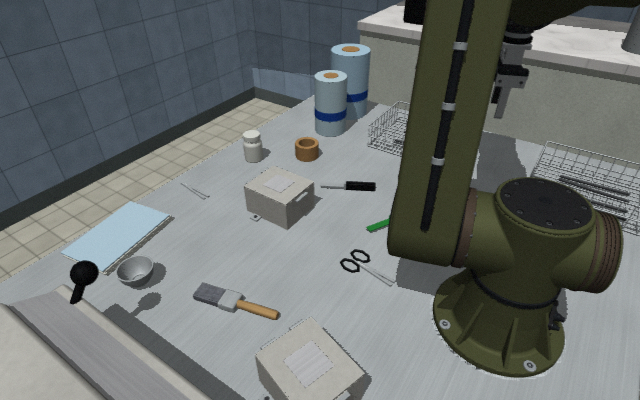

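The scene view shows the target box at about (360,240), with a decoy box at (357,80). The black-handled blade lies from (242,263) to (305,283), and the core is at (308,358). In the side view the box is at (280,195) and the blade at (350,186).

Run:
```python
from h import *
a=np.load('a.npz')
for n,(u0,u1,v0,v1) in (('s',(300,420,190,300)),('d',(230,330,150,240))):
    W=a[n][v0:v1,u0:u1]; z=W[...,2]
    m=(z>0.078)&(z<0.092)
    P=W[m][:,:2].astype(np.float32); r=cv2.minAreaRect(P*1000); print(n,m.sum(),r,np.median(z[m]),cv2.boxPoints(r).tolist())
    m=(z>0.06)&(z<0.0765); P=W[m]; 
    # bench bias
    print('bench',np.nanmedian(z[(z<0.015)]))
for n,p,(u0,u1,v0,v1) in (('s','sp',(225,315,245,300)),('d','dp',(310,385,170,200))):
    I=a[p][v0:v1,u0:u1].astype(int); W=a[n][v0:v1,u0:u1]
    m=(I.max(-1)<60); P=W[m]; P=P[np.isfinite(P[:,0])&(P[:,2]>0.012)]
    print(n,'handle',len(P),P.mean(0),cv2.minAreaRect((P[:,:2]*1000).astype(np.float32)),np.median(P[:,2]))
    m=(W[...,2]>0.006)&(W[...,2]<0.04);P=W[m];print('tool',len(P),cv2.minAreaRect((P[:,:2]*1000).astype(np.float32)),cv2.boxPoints(cv2.minAreaRect((P[:,:2]*1000).astype(np.float32))).tolist())
s=a['sp'][190:310,230:420]; d=a['dp'][150:240,230:390]
s=cv2.resize(s,None,fx=3.2,fy=3.2,interpolation=2)[:290*2]; 
cv2.imwrite('pics/c1.png',s[:380,:,::-1]); 
d=cv2.resize(d,None,fx=4,fy=4,interpolation=2);cv2.imwrite('pics/c2.png',d[:,:,::-1])
```

```text
s 3013 ((590.1676025390625, -45.29373550415039), (121.42102813720703, 147.81800842285156), 89.11686706542969) 0.0822897268415058 [[515.3316650390625, -104.85787963867188], [663.132080078125, -107.13619232177734], [665.0035400390625, 14.270408630371094], [517.203125, 16.548721313476562]]
bench -0.00204288877066721
d 1562 ((588.5464477539062, -44.09405517578125), (123.83448028564453, 148.53173828125), 89.50765228271484) 0.08521731598641738 [[513.7512817382812, -105.370849609375], [662.2775268554688, -106.64717102050781], [663.3416137695312, 17.1827392578125], [514.8153686523438, 18.459060668945312]]
bench 0.001226681501529102
s handle 2 [ 0.4474443  -0.25425303  0.02137097] ((447.4443054199219, -254.25302124023438), (6.955321788787842, 0.0), -171.98202514648438) 0.021370973551835426
tool 535 ((484.7978515625, -225.35501098632812), (158.63885498046875, 19.49193000793457), 29.38093376159668) [[410.89923095703125, -255.77780151367188], [420.46221923828125, -272.76263427734375], [558.6964721679688, -194.93222045898438], [549.1334838867188, -177.9473876953125]]
d handle 166 [ 0.44766407 -0.2375429   0.01999624] ((447.5583190917969, -239.3170166015625), (83.38013458251953, 19.884586334228516), 31.573949813842773) 0.02132865194498297
tool 371 ((500.21112060546875, -196.17529296875), (208.18710327148438, 93.35095977783203), 58.608123779296875) [[406.14666748046875, -260.7193908691406], [485.83331298828125, -309.3448486328125], [594.2755737304688, -131.63119506835938], [514.5889282226562, -83.0057373046875]]
```

View pics/c1.png

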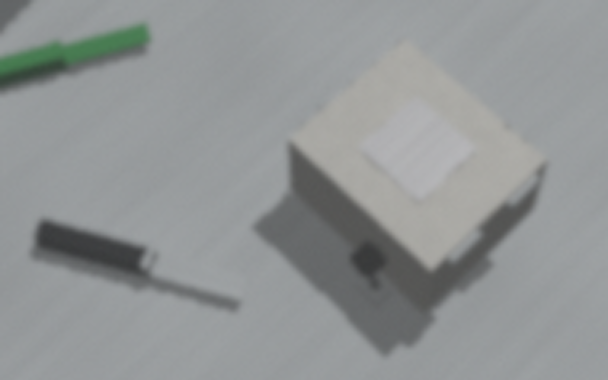

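View pics/c2.png

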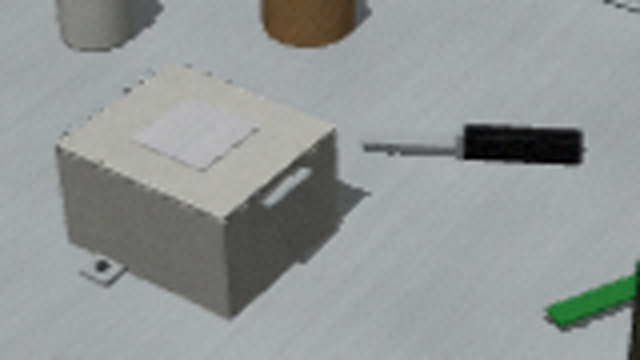

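The side crop shows the sill at about (287,187) on the box face towards the robot, and the blade tip pointing roughly towards the box. Box yaw is about -0.012 rad, the slot is near (0.516,-0.044), and the handle is near (0.455,-0.242) with yaw about 0.51. I'll move above the blade.

>>> send_rows --motion '[[[0.9, -0.43, 0], [0, 0, 0], 1], [[0.9, -0.43, 0], [0, 0, 0], 1], [[0.9, -0.43, 0], [0, 0, 0], 1], [[0.9, -0.43, 0], [0, 0, 0], 1], [[0.9, -0.43, 0], [0, 0, 0], 1], [[0.9, -0.43, 0], [0, 0, 0], 1], [[0.9, -0.43, 0], [0, 0, 0], 1], [[0.9, -0.43, 0], [0, 0, 0], 1], [[0.9, -0.43, 0], [0, 0, 0], 1], [[0.9, -0.43, 0], [0, 0, 0], 1], [[0.9, -0.43, 0], [0, 0, -0.65], 1], [[0, 0, 0], [0, 0, -0.65], 1]]'

```text
time_s: 1.3
ee_pos: [0.4224, -0.2765, 0.2052]
eef_rot: [-3.141, -0.0, 0.519]
force: [0.0, 0.3, -0.9]
grip_width: 0.0944
grip_force: 0.0
```

```bash
cat >> h.py <<'E'
def rel(x,y,z,yaw,pitch=0):
    o=get_obs(); R=Rn.from_euler('xyz',o['eef_rot']); T=Rn.from_euler('xyz',[np.pi,pitch,yaw])
    print('pose',o['ee_pos'].round(4),o['eef_rot'].round(3),'t',o['time_s'],'F',o['force'].round(1),'grip',o['grip_width'],o['grip_force'])
    print('shift',(R.inv().apply(np.array([x,y,z])-o['ee_pos'])/.03).round(2),'turn',((R.inv()*T).as_rotvec()/.12).round(2))
E
python3 - <<'E'
from h import *
c=camera('wrist');save(c,'w0.png');W=world(c)
z=W[...,2];print(np.nanmedian(z))
rel(.455,-.242,.004,.513)
g=c['pixels'].max(-1)<60
m=g&(z>0.012)&(z<0.03)&(abs(W[...,0]-.455)<.12)&(abs(W[...,1]+.24)<.1)
P=W[m];r=cv2.minAreaRect((P[:,:2]*1000).astype(np.float32));print(len(P),r,np.median(P[:,2]))
E
```

```text
0.0005589116187521208
pose [ 0.4216 -0.2774  0.2051] [-3.141  0.     0.523] t 1.35 F [-0.  -0.2 -0. ] grip 0.09383825743808558 0.0
shift [ 1.56 -0.46  6.7 ] turn [-0.01  0.    0.08]
1048 ((449.4049072265625, -241.40455627441406), (81.31651306152344, 15.423233032226562), 28.564987182617188) 0.02185210682708013
```

View pics/w0.png

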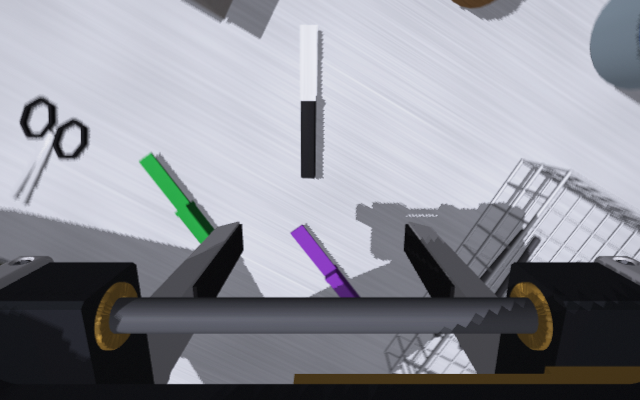

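The wrist view shows the black handle at (308,140), with its white blade pointing up the image and nothing close by.

Run:
```python
from h import *
rel(.466,-.232,.005,.503)
```

```text
pose [ 0.4216 -0.2774  0.2051] [-3.141  0.     0.523] t 1.35 F [-0.  -0.2 -0. ] grip 0.09383825743808558 0.0
shift [ 2.04 -0.57  6.67] turn [-0.01  0.    0.17]
```

>>> send_rows --motion '[[[0.7, -0.2, 0.3], [0, 0, 0.17], 0.2], [[0.7, -0.2, 0.8], [0, 0, 0], 0.2], [[0.64, -0.17, 1], [0, 0, 0], 0.2], [[0, 0, 1], [0, 0, 0], 0.2], [[0, 0, 1], [0, 0, 0], 0.2], [[0, 0, 1], [0, 0, 0], 0.2], [[0, 0, 0.8], [0, 0, 0], 0.2], [[0, 0, 0.5], [0, 0, 0], 0.2], [[0, 0, 0.25], [0, 0, 0], 0.2], [[0, 0, 0], [0, 0, 0], 0.2], [[0, 0, 0], [0, 0, 0], -0.5], [[0, 0, 0], [0, 0, 0], -1]]' --squeeze 45

```text
time_s: 2.55
ee_pos: [0.4668, -0.2347, 0.0069]
eef_rot: [3.14, -0.001, 0.492]
force: [-0.3, 0.0, -0.1]
grip_width: 0.0438
grip_force: 0.0
```

>>> send_rows --motion '[[[0, 0, 0], [0, 0, 0], -1], [[0, 0, 0], [0, 0, 0], -1], [[0, 0, 0], [0, 0, 0], -1], [[0, 0, 0], [0, 0, 0], -1]]'

```text
time_s: 2.95
ee_pos: [0.4664, -0.2343, 0.0061]
eef_rot: [3.141, -0.0, 0.492]
force: [-0.2, -0.3, 1.3]
grip_width: 0.0158
grip_force: 45.0
```

>>> send_rows --motion '[[[0, 0, -0.5], [0, 0, 0], -1], [[0, 0, -1], [0, 0, 0], -1], [[0, -0.4, -1], [0, 0, 0], -1], [[0.05, -0.9, -0.8], [0, 0, 0], -1], [[0.06, -1, 0], [0, 0, 0], -1], [[0.06, -1, 0], [0, 0, 0], -1], [[0.06, -1, 0], [0, 0, 0], -1], [[0.06, -1, 0], [0, 0, 0], -1], [[0.06, -0.97, 0], [0, 0, 0], -1], [[0.06, -0.7, 0], [0, 0, 0.8], -1], [[0, 0, 0], [0, 0, 0.85], -1], [[0, 0, 0], [0, 0, 0.85], -1]]'

```text
time_s: 4.15
ee_pos: [0.3782, -0.0437, 0.1051]
eef_rot: [3.141, -0.0, 0.189]
force: [-0.2, -0.3, -0.7]
grip_width: 0.0156
grip_force: 45.0
```

>>> send_rows --motion '[[[0, 0, 0], [0, 0, 0.85], -1], [[0, 0, 0], [0, 0, 0.85], -1], [[0, 0, 0], [0, 0, 0], -1]]'

```text
time_s: 4.45
ee_pos: [0.3783, -0.0442, 0.105]
eef_rot: [-3.142, 0.0, -0.013]
force: [0.2, -0.0, -2.0]
grip_width: 0.0153
grip_force: 45.0
```

Run:
```python
from h import *
rel(.378,-.044,.0715,-.012)
s=camera('scene');d=camera('side');w=camera('wrist')
save(w,'w1.png')
I=[]
for c in (s,d):
    R=cv2.Rodrigues(np.array(c['rvec'],float))[0];t=np.array(c['tvec'],float).ravel()
    p=R@np.array([.46,-.045,.1])+t;u=int(c['fx']*p[0]/p[2]+c['cx']);v=int(c['fy']*p[1]/p[2]+c['cy']);print(u,v)
    I.append(cv2.resize(c['pixels'][v-60:v+60,u-80:u+80],(400,300),interpolation=2))
cv2.imwrite('pics/sd1.png',np.hstack(I)[:,:,::-1])
W=world(w)
top=np.abs(W[...,2]-.084)<.006
m=top&(W[...,0]>.48);P=W[m];print('cover',len(P));
if len(P)>50: r=cv2.minAreaRect((P[:,:2]*1000).astype(np.float32));print(r,cv2.boxPoints(r).tolist())
np.savez('w1.npz',W=W,p=w['pixels'])
```

```text
pose [ 0.3783 -0.0442  0.105 ] [-3.142  0.    -0.013] t 4.45 F [ 0.2 -0.  -2. ] grip 0.01529262240206224 45.00009298324585
shift [-0.01 -0.01  1.12] turn [-0.    0.   -0.01]
320 198
318 194
cover 0
```

View pics/sd1.png

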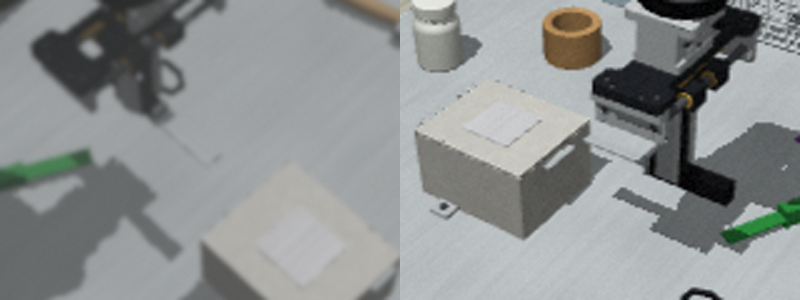

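View pics/w1.png

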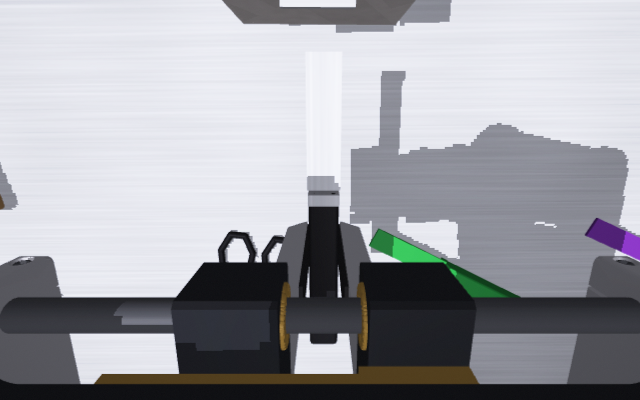

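The wrist view shows the blade tip at (324,52) and the white sill at the top edge, columns 279 to 356, row about 7. I'll measure both in the world frame.

Run:
```python
from h import *
a=np.load('w1.npz');W=a['W'];z=W[...,2]
m=(abs(z-.073)<.004)&(W[...,0]>.48);m[30:]=0
P=W[m];print('sill',len(P),P.min(0),P.max(0),np.median(P[:,2]))
# sill front edge per column, y range
for v in (2,5): 
    q=W[v][m[v]]; print(v,len(q),q[:,1].min(),q[:,1].max()) if len(q) else None
fe=[W[np.where(m[:,u])[0].max(),u] for u in range(640) if m[:,u].any()]
fe=np.array(fe);print('front edge x',np.median(fe[:,0]),np.polyfit(fe[:,1],fe[:,0],1))
wall=(z>.01)&(z<.068)&(W[...,0]>.48);wall[30:]=0;P=W[wall];
m=(z>.095)&(z<.125)&(W[...,0]>.42)&(W[...,0]<.5);P=W[m]
r=cv2.minAreaRect((P[:,:2]*1000).astype(np.float32));print('blade',len(P),r,np.median(P[:,2]),P[:,0].max())
print('z along',np.polyfit(P[:,0],P[:,2],1), np.polyfit(P[:,0],P[:,1],1), P[:,1].mean())
q=P[P[:,0]>P[:,0].max()-.01];print('tip y',q[:,1].min(),q[:,1].max(),q[:,2].mean())
```

```text
sill 676 [ 0.50786526 -0.06358549  0.06906225] [ 0.51249791 -0.01954544  0.07532899] 0.07274538798750746
2 74 -0.06333522766327318 -0.02001825135912489
5 76 -0.06335934381051396 -0.019884891184035233
front edge x 0.5084773606333779 [0.01715159 0.50919554]
blade 4104 ((448.9729919433594, -44.41357421875), (18.027793884277344, 58.00362014770508), 89.6903076171875) 0.11102271693348706 0.47800169955651906
z along [0.00011469 0.1109669 ] [-0.00861577 -0.04055084] -0.044429952268935
tip y -0.05333610909145922 -0.035862515058540864 0.11101964678671675
```

>>> send_rows --motion '[[[0, -0.08, 0.5], [0, 0, 0], -1], [[0, 0, 0.45], [0, 0, 0], -1], [[0, 0, 0.15], [0, 0, 0], -1], [[0, 0, 0], [0, 0, 0], -1], [[0.4, 0, 0], [0, 0, 0], -1], [[0.4, 0, 0], [0, 0, 0], -1], [[0.3, 0, 0], [0, 0, 0], -1], [[0.3, 0, 0], [0, 0, 0], -1], [[0.3, 0, 0], [0, 0, 0], -1], [[0.3, 0, 0], [0, 0, 0], -1], [[0.15, 0, 0], [0, 0, 0], -1], [[0, 0, 0], [0, 0, 0], -1]]'

```text
time_s: 5.8
ee_pos: [0.4433, -0.0426, 0.0719]
eef_rot: [-3.142, 0.0, -0.011]
force: [-1.1, 0.4, -0.8]
grip_width: 0.0159
grip_force: 45.0
```

>>> send_rows --motion '[[[0, 0, 0.07], [0, 0, 0], -1], [[0.01, 0, 0.13], [0, 0.5, 0], -1], [[0.01, 0, 0.13], [0, 0.5, 0], -1], [[0.01, 0, 0.13], [0, 0.5, 0], -1], [[0.01, 0, 0.13], [0, 0.5, 0], -1], [[0.01, 0, 0.13], [0, 0.5, 0], -1], [[0.01, 0, 0.13], [0, 0.5, 0], -1], [[0, 0, 0], [0, 0, 0], -1], [[0, 0, 0], [0, 0, 0], -1]]'

```text
time_s: 6.7
ee_pos: [0.448, -0.0427, 0.0473]
eef_rot: [-3.141, -0.359, -0.012]
force: [-0.5, -0.2, -0.7]
grip_width: 0.0157
grip_force: 45.0
```

```bash
cat >> h.py <<'E'
def coverz():
    W=world(camera('side'));z=W[...,2]; m=(z>.095)&(W[...,0]>.53)&(W[...,0]<.68)&(W[...,1]>-.11)&(W[...,1]<.03)
    P=W[m]; print('above .095:',len(P), P[:,2].max() if len(P) else 0, (P[P[:,2]>P[:,2].max()-.01].mean(0)) if len(P) else 0)
E
python3 - <<'E'
from h import *
rel(.443,-.042,.07,-.012); coverz()
E
```

```text
pose [ 0.448  -0.0427  0.0473] [-3.141 -0.359 -0.012] t 6.7 F [-0.5 -0.2 -0.7] grip 0.015727073751780524 44.99913990497589
shift [ 0.11 -0.02 -0.77] turn [-0.   -2.99  0.  ]
above .095: 713 0.1283695945673424 [ 0.54164546 -0.03731659  0.12235679]
```

>>> send_rows --motion '[[[0, 0, -0.13], [0, -0.5, 0], -1], [[0, 0, -0.13], [0, -0.5, 0], -1], [[-0.01, 0, -0.13], [0, -0.5, 0], -1], [[-0.01, 0, -0.13], [0, -0.5, 0], -1], [[-0.01, 0, -0.13], [0, -0.5, 0], -1], [[-0.01, 0, -0.17], [0, -0.5, 0], -1], [[-0.3, 0, 0], [0, 0, 0], -1], [[-0.5, 0, 0], [0, 0, 0], -1], [[-0.6, 0, 0], [0, 0, 0], -1], [[-0.7, 0, 0], [0, 0, 0], -1], [[0, 0, 0], [0, 0, 0], -1]]'

```text
time_s: 7.85
ee_pos: [0.3768, -0.0417, 0.0706]
eef_rot: [3.141, 0.0, -0.012]
force: [0.2, 0.6, -0.2]
grip_width: 0.0154
grip_force: 45.0
```

Run:
```python
from h import *
rel(.41,-.20,.006,0); coverz()
s=camera('scene')
a=np.load('a.npz')
cv2.imwrite('pics/s2.png',s['pixels'][:,:,::-1])
```

```text
pose [ 0.3768 -0.0417  0.0706] [ 3.141  0.    -0.012] t 7.85 F [ 0.2  0.6 -0.2] grip 0.01542507045260962 44.99912202358246
shift [1.17 5.26 2.15] turn [ 0.   0.  -0.1]
above .095: 538 0.20013615494216078 [ 0.58077434 -0.04000192  0.19662324]
```

View pics/s2.png

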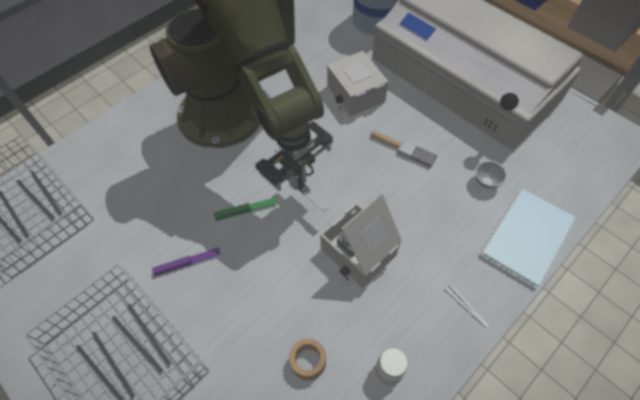

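The scene view shows the cover swung up at (375,235). The blade is free of the slot and held at (315,205). I'll return the blade to its original clear spot.

>>> send_rows --motion '[[[0, 0.6, 0], [0, 0, 0], -1], [[0, 1, 0], [0, 0, 0], -1], [[0, 1, 0], [0, 0, 0], -1], [[0, 1, 0], [0, 0, 0], -1], [[0.6, 1, 0], [0, 0, 0], -1], [[0.8, 1, 0], [0, 0, 0], -1], [[0.8, 0.8, 0], [0, 0, 0], -1], [[0.85, 0, 0], [0, 0, -0.7], -1], [[0, 0, 0.4], [0, 0, -0.9], -1], [[0, 0, 0.5], [0, 0, -0.9], -1], [[0, 0, 0.4], [0, 0, -0.9], -1], [[0, 0, 0.3], [0, 0, -0.8], -1]]'

```text
time_s: 9.15
ee_pos: [0.4686, -0.235, 0.0217]
eef_rot: [-3.141, 0.0, 0.497]
force: [-0.2, 0.5, -1.4]
grip_width: 0.0158
grip_force: 45.0
```

>>> send_rows --motion '[[[0, 0, 0.25], [0, 0, 0], -1], [[0, 0, 0.15], [0, 0, 0], -1], [[0, 0, 0.05], [0, 0, 0], -1], [[0, 0, 0], [0, 0, 0], -1]]'

```text
time_s: 9.55
ee_pos: [0.4684, -0.235, 0.0094]
eef_rot: [3.141, -0.0, 0.491]
force: [-0.8, 0.4, -1.2]
grip_width: 0.0161
grip_force: 45.0
```

>>> send_rows --motion '[[[0, 0, 0.06], [0, 0, 0], -1], [[0, 0, 0.04], [0, 0, 0], -1], [[0, 0, 0], [0, 0, 0], -1]]'

```text
time_s: 9.85
ee_pos: [0.4683, -0.2349, 0.0064]
eef_rot: [3.141, -0.0, 0.492]
force: [0.2, 0.1, -1.2]
grip_width: 0.0152
grip_force: 45.0
```

>>> send_rows --motion '[[[0, 0, 0], [0, 0, 0], -0.4], [[0, 0, 0], [0, 0, 0], -0.2], [[0, 0, 0], [0, 0, 0], 0], [[0, 0, -0.3], [0, 0, 0], 0], [[0, 0, -0.8], [0, 0, 0], 0], [[0, 0, -1], [0, 0, 0], 0], [[0, 0, -1], [0, 0, 0.4], -0.4], [[0, 0, -1], [0, 0, 0.9], -1], [[0, 0, -0.9], [0, 0, 0.9], -1], [[0, 0, 0], [0, 0, 0.9], -1], [[0, 0, 0], [0, 0, 0.9], -1], [[0, 0, 0], [0, 0, 0.2], -1]]'

```text
time_s: 11.05
ee_pos: [0.4683, -0.2349, 0.1572]
eef_rot: [3.141, -0.001, -0.014]
force: [0.6, -0.3, -1.2]
grip_width: 0.0028
grip_force: 0.0
```

Run:
```python
from h import *
rel(.5615,-.042,.155,-.012); coverz()
w=camera('wrist');W=world(w);z=W[...,2]
m=(z>.005)&(z<.04)&(abs(W[...,0]-.47)<.11)&(abs(W[...,1]+.22)<.06);m[210:]=0
P=W[m];r=cv2.minAreaRect((P[:,:2]*1000).astype(np.float32));print('tool',len(P),r,np.percentile(P[:,2],[5,50,95]))
W=world(camera('scene'));z=W[...,2];print('button?')
m=(z>.052)&(z<.068)&(W[...,0]>.53)&(W[...,0]<.6)&(abs(W[...,1]+.042)<.03);P=W[m];print(len(P),P.mean(0) if len(P) else 0)
```

```text
pose [ 0.4683 -0.2349  0.1572] [ 3.141e+00 -1.000e-03 -1.400e-02] t 11.05 F [ 0.6 -0.3 -1.2] grip 0.00276600285156651 0.0
shift [ 3.02 -6.47  0.07] turn [ 0.   -0.01 -0.02]
above .095: 1186 0.2197767713649257 [ 0.62692917 -0.03948684  0.21508738]
tool 2400 ((496.3743591308594, -219.90875244140625), (135.9713897705078, 18.243301391601562), 28.10687255859375) [0.01102372 0.012897   0.02271397]
button?
112 [ 0.56378764 -0.04688836  0.05834212]
```

>>> send_rows --motion '[[[0.2, -0.5, 0], [0, 0, 0], -1], [[0.5, -1, 0], [0, 0, 0], -1], [[0.5, -1, 0], [0, 0, 0], -1], [[0.5, -1, 0], [0, 0, 0], -1], [[0.5, -1, 0], [0, 0, 0], -1], [[0.5, -1, 0], [0, 0, 0], -1], [[0.3, -0.7, 0], [0, 0, 0], -1], [[0.02, -0.27, 0], [0, 0, 0], -1], [[0, 0, 0], [0, 0, 0], -1]]'

```text
time_s: 12.1
ee_pos: [0.5609, -0.0414, 0.1562]
eef_rot: [-3.142, 0.001, -0.009]
force: [0.8, 0.4, 0.4]
grip_width: 0.0003
grip_force: 0.0
```

Run:
```python
from h import *
w=camera('wrist');W=world(w);z=W[...,2];I=w['pixels']
m=(z>.055)&(z<.068)&(W[...,0]>.53)&(W[...,0]<.62)&(abs(W[...,1]+.042)<.03)&(I.max(-1)<70);P=W[m];print(len(P))
if len(P)>20: print(P.mean(0),cv2.minAreaRect((P[:,:2]*1000).astype(np.float32)))
rel(.5615,-.042,.064,-.012)
```

```text
654
[ 0.56295732 -0.04235855  0.06151902] ((562.5286865234375, -42.318058013916016), (24.433223724365234, 23.984207153320312), 89.19511413574219)
pose [ 0.5608 -0.0422  0.1563] [ 3.141  0.    -0.01 ] t 12.15 F [-0.   0.7  0.4] grip 0.0004462531595566537 0.0
shift [ 0.03 -0.01  3.08] turn [0.   0.   0.01]
```

>>> send_rows --motion '[[[0.05, 0, 0.5], [0, 0, 0], -1], [[0, 0, 1], [0, 0, 0], -1], [[0, 0, 0.9], [0, 0, 0], -1], [[0, 0, 0.5], [0, 0, 0], -1], [[0, 0, 0.15], [0, 0, 0], -1], [[0, 0, 0.1], [0, 0, 0], -1], [[0, 0, 0.08], [0, 0, 0], -1], [[0, 0, 0], [0, 0, 0], -1]]'

```text
time_s: 12.95
ee_pos: [0.5629, -0.0423, 0.06]
eef_rot: [3.141, -0.001, -0.012]
force: [-0.7, -0.8, 2.4]
grip_width: 0.0002
grip_force: 1.3
```

>>> send_rows --motion '[[[0, 0, 0.06], [0, 0, 0], -1], [[0, 0, 0.06], [0, 0, 0], -1], [[0, 0, 0.03], [0, 0, 0], -1], [[0, 0, 0], [0, 0, 0], -1]]'

```text
time_s: 13.35
ee_pos: [0.5632, -0.0421, 0.0561]
eef_rot: [3.141, -0.002, -0.011]
force: [-3.8, -2.5, 11.5]
grip_width: 0.0004
grip_force: 6.2
```

>>> send_rows --motion '[[[0, 0, 0.03], [0, 0, 0], -1], [[0, 0, 0], [0, 0, 0], -1], [[0, 0, 0], [0, 0, 0], -1]]'

```text
time_s: 13.65
ee_pos: [0.5633, -0.0421, 0.0559]
eef_rot: [3.141, -0.002, -0.012]
force: [-8.0, -2.2, 20.9]
grip_width: 0.0007
grip_force: 10.3
```

>>> send_rows --motion '[[[0, 0, -0.4], [0, 0, 0], -1], [[0, 0, -0.8], [0, 0, 0], -1], [[0, 0, -1], [0, 0, 0], -1], [[0, 0, -1], [0, 0, 0], -1], [[0, 0, -1], [0, 0, 0], -1], [[0, 0, -1], [0, 0, 0], -1], [[0, 0, -1], [0, 0, 0], -1], [[0, 0, -0.9], [0, 0, 0], -1], [[0.6, 0, 0], [0, 0, 0], -1], [[1, 0, 0], [0, 0, 0], -1], [[1, 0, 0], [0, 0, 0], -1], [[1, 0, 0], [0, 0, 0], -1]]'

```text
time_s: 14.85
ee_pos: [0.6716, -0.0429, 0.2671]
eef_rot: [-3.141, -0.0, -0.011]
force: [0.0, -0.2, -0.1]
grip_width: 0.0001
grip_force: 0.0
```

>>> send_rows --motion '[[[0.7, 0, 0], [0, 0, 0], -1], [[0, 0, 0], [0, 0, 0], -1]]'

```text
time_s: 15.05
ee_pos: [0.6929, -0.0431, 0.2653]
eef_rot: [-3.141, 0.002, -0.011]
force: [-0.4, 0.8, -0.4]
grip_width: 0.0005
grip_force: 0.0
```

Run:
```python
from h import *
rel(.685,-.042,.19,-.012); coverz()
w=camera('side');W=world(w);z=W[...,2]
```

```text
pose [ 0.6929 -0.0431  0.2653] [-3.141e+00  2.000e-03 -1.100e-02] t 15.05 F [-0.4  0.8 -0.4] grip 0.00047523639355837255 0.0
shift [-0.26 -0.03  2.51] turn [-0.    0.01  0.01]
above .095: 3583 0.539708431287809 [0.57972577 0.02614686 0.53338601]
```

>>> send_rows --motion '[[[0, 0, 0.7], [0, 0, 0], -1], [[0, 0, 1], [0, 0, 0], -1], [[0, 0, 0.7], [0, 0, 0], -1], [[-0.5, 0, 0], [0, 0, 0], -1], [[-0.6, 0, 0], [0, 0, 0], -1], [[-0.55, 0, 0], [0, 0, 0], -1], [[-0.45, 0, 0.14], [0, 0, 0], -1], [[-0.45, 0, 0.15], [0, 0, 0], -1], [[-0.4, 0, 0.25], [0, 0, 0], -1], [[-0.4, 0, 0.26], [0, 0, 0], -1], [[-0.33, 0, 0.34], [0, 0, 0], -1], [[-0.33, 0, 0.35], [0, 0, 0], -1]]'

```text
time_s: 16.35
ee_pos: [0.5702, -0.0419, 0.1509]
eef_rot: [3.142, -0.001, -0.012]
force: [0.9, -1.3, 1.5]
grip_width: 0.0005
grip_force: 0.2
```

Run:
```python
from h import *
rel(.5579,-.042,.1232,-.012)
W=world(camera('scene'));z=W[...,2]; m=(z>.09)&(z<.17)&(W[...,0]>.5)&(W[...,0]<.66)&(W[...,1]>-.1)&(W[...,1]<-.075);P=W[m];print(len(P));print(np.polyfit(P[:,0],P[:,2],1),P[:,0].min(),P[:,2].max())
```

```text
pose [ 0.5702 -0.0419  0.1509] [ 3.142e+00 -1.000e-03 -1.200e-02] t 16.35 F [ 0.9 -1.3  1.5] grip 0.0004544911007750662 0.2388360191253014
shift [-0.41  0.01  0.92] turn [ 0.   -0.01  0.  ]
539
[-0.68762621  0.53435419] 0.541716022409726 0.1616921917927832
```

Cover at about 0.6 rad and following the finger. I'll continue down.

>>> send_rows --motion '[[[-0.22, 0, 0.44], [0, 0, 0], -1], [[-0.22, 0, 0.46], [0, 0, 0], -1], [[-0.2, 0, 0.36], [0, 0, 0], -1], [[-0.2, 0, 0.36], [0, 0, 0], -1], [[-0.2, 0, 0.25], [0, 0, 0], -1], [[-0.15, 0, 0.2], [0, 0, 0], -1], [[0, 0, 0.06], [0, 0, 0], -1], [[0, 0, 0], [0, 0, 0], -1]]'

```text
time_s: 17.2
ee_pos: [0.5354, -0.0416, 0.0863]
eef_rot: [-3.142, 0.001, -0.012]
force: [-0.2, 0.2, 0.5]
grip_width: 0.0007
grip_force: 0.0
```

>>> send_rows --motion '[[[0, 0, 0.05], [0, 0, 0], -1], [[0, 0, 0.04], [0, 0, 0], -1], [[0, 0, 0], [0, 0, 0], -1]]'

```text
time_s: 17.5
ee_pos: [0.5357, -0.0416, 0.0838]
eef_rot: [3.142, -0.0, -0.012]
force: [-1.0, -0.4, 1.3]
grip_width: 0.0005
grip_force: 0.8
```

>>> send_rows --motion '[[[0, 0, 0.03], [0, 0, 0], -1], [[0, 0, 0.02], [0, 0, 0], -1], [[0, 0, 0], [0, 0, 0], -1]]'

```text
time_s: 17.8
ee_pos: [0.5357, -0.0416, 0.0825]
eef_rot: [3.142, -0.0, -0.012]
force: [-1.6, 0.3, 4.1]
grip_width: 0.0006
grip_force: 2.3
```

>>> send_rows --motion '[[[0, 0, 0.03], [0, 0, 0], -1], [[0, 0, 0.03], [0, 0, 0], -1], [[0, 0, 0], [0, 0, 0], -1]]'

```text
time_s: 18.1
ee_pos: [0.5357, -0.0416, 0.0809]
eef_rot: [3.142, -0.0, -0.012]
force: [-3.0, 0.6, 8.7]
grip_width: 0.0006
grip_force: 4.2
```

>>> send_rows --motion '[[[0, 0, 0.03], [0, 0, 0], -1], [[0, 0, 0.03], [0, 0, 0], -1], [[0, 0, 0], [0, 0, 0], -1]]'

```text
time_s: 18.4
ee_pos: [0.5358, -0.0416, 0.0794]
eef_rot: [3.141, -0.001, -0.012]
force: [-4.1, 0.3, 12.4]
grip_width: 0.0001
grip_force: 5.9
```

Run:
```python
from h import *
rel(.5357,-.042,.084,-.012)
for n in('scene','side'):
  W=world(camera(n));z=W[...,2]; m=(z>.07)&(z<.1)&(W[...,0]>.52)&(W[...,0]<.65)&(W[...,1]>-.1)&(W[...,1]<-.0);P=W[m]
  P=P[abs(P[:,2]-np.median(P[:,2]))<.006];print(len(P),np.linalg.lstsq(np.c_[P[:,:2]-[.52,-.04],np.ones(len(P))],P[:,2],rcond=None)[0])
```

```text
pose [ 0.5358 -0.0416  0.0794] [ 3.141e+00 -1.000e-03 -1.200e-02] t 18.4 F [-4.1  0.3 12.4] grip 0.00010075395421212232 5.8960013603791595
shift [-0.    0.01 -0.15] turn [ 0. -0.  0.]
2010 [0.03607055 0.00049444 0.07718711]
816 [ 0.03889446 -0.00519329  0.08013499]
```

>>> send_rows --motion '[[[0, 0, 0], [0, 0, 0], -1], [[0, 0, -0.1], [0, 0, 0], -1], [[0, 0, -0.2], [0, 0, 0], -1], [[0, 0, -0.5], [0, 0, 0], -1], [[0, 0, -0.7], [0, 0, 0], -1], [[0, 0, 0], [0, 0, 0], -1], [[0, 0, 0], [0, 0, 0], -1], [[0, 0, 0], [0, 0, 0], -1]]'

```text
time_s: 19.3
ee_pos: [0.5352, -0.0415, 0.1226]
eef_rot: [-3.141, 0.002, -0.012]
force: [0.3, -0.0, -0.4]
grip_width: 0.0004
grip_force: 0.0
```

```bash
cat > chk.py <<'E'
from h import *
rel(.5357,-.042,.084,-.012)
for n in('scene','side'):
  W=world(camera(n));z=W[...,2]; m=(z>.07)&(z<.1)&(W[...,0]>.52)&(W[...,0]<.65)&(W[...,1]>-.1)&(W[...,1]<-.0);P=W[m]
  P=P[abs(P[:,2]-np.median(P[:,2]))<.006];print(len(P),np.linalg.lstsq(np.c_[P[:,:2]-[.52,-.04],np.ones(len(P))],P[:,2],rcond=None)[0])
E
python3 chk.py
```

```text
pose [ 0.5352 -0.0415  0.1226] [-3.141e+00  2.000e-03 -1.200e-02] t 19.3 F [ 0.3 -0.  -0.4] grip 0.00036390959004218985 0.0
shift [0.02 0.02 1.29] turn [-0.    0.01  0.  ]
2223 [-0.00095097  0.00146242  0.08254829]
1031 [-0.00040445  0.000638    0.08547847]
```

The cover is flat and holding. I'll raise the arm, do a last check, and hand in.

>>> send_rows --motion '[[[0, 0, -0.8], [0, 0, 0], -1], [[0, 0, -1], [0, 0, 0], -1], [[-0.5, 0, -1], [0, 0, 0], -1], [[-1, 0, 0], [0, 0, 0], -1], [[-1, 0, 0], [0, 0, 0], -1], [[-1, 0, 0], [0, 0, 0], -1], [[0, 0, 0], [0, 0, 0], -1], [[0, 0, 0], [0, 0, 0], -1], [[0, 0, 0], [0, 0, 0], -1]]'

```text
time_s: 20.3
ee_pos: [0.4313, -0.0404, 0.2075]
eef_rot: [-3.142, 0.0, -0.012]
force: [0.2, 0.6, 0.4]
grip_width: 0.0006
grip_force: 0.0
```

```bash
python3 chk.py; python3 -c "
from h import *
save(camera('scene'),'s9.png')"
```

```text
pose [ 0.4313 -0.0404  0.2075] [-3.142  0.    -0.012] t 20.3 F [0.2 0.6 0.4] grip 0.0005835075287562969 0.0
shift [3.48 0.01 4.12] turn [-0.  0.  0.]
2272 [-0.0020567   0.00255693  0.08257989]
1084 [-0.00123721  0.00081945  0.08550876]
```

View pics/s9.png

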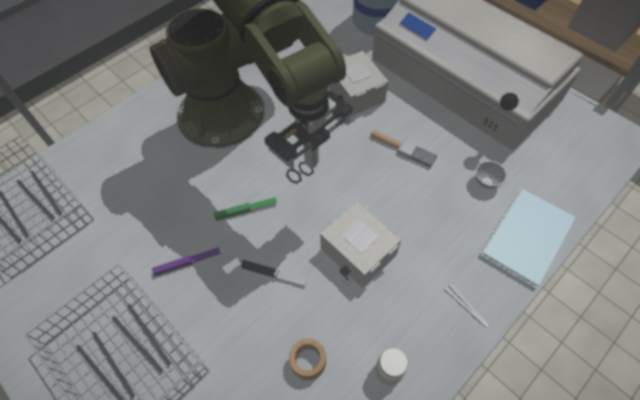

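The final view shows the cover shut at (360,240) and the blade flat at (270,272). The brush (405,148), bowl (490,175) and core (308,358) have not moved.

```bash
python3 -c "
from station import *
print(hand_in())"
```

```text
the job is handed in; nothing more can be done
None
```

The job is done and handed in: I levered the cover open, pressed the reset button fully down, and pressed the cover shut until it held; the blade lies flat on the bench, and the brush, bowl and core look unmoved in the last picture.

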